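# Set out the sample pots by height

## Robot

A 7-joint arm with a two-finger parallel gripper is mounted at the origin on the work surface. World frame = base frame: x ahead of the robot, y to its left, z up, the work surface at z = 0. Lengths are in m, angles in rad, forces in N, time in s.
With the tool pointing down it reaches from about 0.4 to 0.925 m from the base axis. Payload 5.6 kg.
Tool frame: the origin (TCP) lies between the finger pads; the fingertips stand 8 mm ahead of it and the grasp point (between the pads) lies 11 mm behind it; z points along the fingers, y is the line along which they close (so a half turn about z gives the same grasp; the last joint's range is limited). The gripper opens to 85 mm and grips with 20 to 120 N. Pads are 22 mm wide; open, the fingers measure 114 mm over their backs; the gripper's body (76 mm by 85 mm) begins 54 mm behind the grasp point. The pads swing forward as they close: fully open they stand 13 mm farther back than shut.
Start: joints at [-0.043, 0.468, -0.012, 1.603, 0.006, 1.071, -0.056], TCP at [0.65, -0, 0.21] pointing down, gripper open.
Joint ranges: [-2.53, 2.53], [-0.31, 2.02], [-1.57, 1.55], [0.28, 2.44], [-1.29, 4.43], [0.15, 1.84], [-2.92, 2.92]. Speed limits (rad/s): [2.57, 2.57, 3.14, 3.14, 3.14, 3.14, 3.14].

## Interface

Orientations are given as a 3x3 rotation matrix whose columns are the frame's x, y, z axes.
In Python, from workcell import r, vision gives the robot as it stands. The module is installed in compiled form; this text tells all that it offers.
- The arm moves only by the tool step_arm, never from a script. Its argument "moves" is text: rows parted by semicolons, each of 5 numbers parted by spaces: the shift along the tool's x, y, z in m, then the turn about the tool's z in rad, then the opening, from 0 (shut) to 1 (fully open). In form: dx dy dz roll jaw; .... A call has 1 to 5 rows; each row shifts and turns the commanded pose from where the row before left it, along the tool's axes as they then stand; what a row does not reach is not made up. A row lasts 1/8 s, in which the tool goes at most 62.5 mm and 10.7 degrees, less where a joint would pass 70% of its speed; a pose out of reach is approached as far as the arm can. A call with a gripper value outside its range is refused whole. The fingers move at their own pace and stop on an object; the grip force is fixed at half the most. Time passes only in rows, so rows that do not move let the fingers close. It gives the time, the measured TCP pose, the force, the opening and the grip force at its end, in the units of the state.
- r.get_obs(): the state, without advancing time (a new reading comes with each control period).
- vision.snapshot(name): name is "scene" or "side" or "wrist"; returns the picture (400x640x3 uint8, red, green, blue); there is no depth.
- vision.camera_info(name): a dict with "intrinsics" (3x3 intrinsics, pixels), "camera_from_world" (4x4, takes a point from world to camera coordinates); the wrist camera has in their place "tool_from_camera" (4x4, takes a point from camera to tool coordinates, whose origin is the TCP and whose axes are the flange's). Camera axes: x right, y down, z forward; pixel columns grow to the right and rows downward; lengths in m; the calibration is good to about 2 mm. A picture is of the moment at which its call begins: read the wrist's pose just before it. camera_info takes no time and is no camera call.
- r.finish_job(): hands the job in; it is judged then, once.
The state is a dict: "t": time; "qpos": joint angles; "joint_velocities": joint speeds; "tau": joint torques, N m; "tool_pos": TCP position; "tool_rot": TCP orientation; "force": force on the tool from outside, world axes, zero at the start; "moment": the same for the moment, N m; "gripper_width": finger opening in m; "grip_force": force on a finger pad.
Only numpy, scipy, OpenCV 4.12 (cv2) and the standard library are available. Lean on these libraries where they do the work, as an engineer would, in place of code of your own. Each camera call takes 0.05 s, during which the arm holds its last target. There are 200 camera calls.

## Task

Set the workshop tray out for the next group: stand the four snap-lid sample pots in the glass dishes on the tray, one pot standing flat in each dish, so that the row runs in order of height, with the tallest pot in the dish at the end of the row where the measuring beaker stands and the shortest at the other end. Keep the pots upright all the way, and leave the beaker standing where it is.

Things in the scene. Friction and masses are not known exactly. Their poses are not given: they have to be found in the camera images.
- tray: Grey serving tray, fixed, 306 (x) by 406 mm (y), floor 4 mm thick, rim 20 mm high. Origin: centre of its underside, on the table; x points away from the robot, z up. The row of dishes runs along its y near x = +50 mm, about 86 mm apart. At one near corner stands the beaker, at the other an amber dropper bottle (31 mm across, 93 mm high); a syringe 25 mm high lies between.
- pot_a: The shortest of four off-white snap-lid sample pots, 46 mm high: round body 30 mm across, on top a round lid 36 mm across, its side 10 mm high, good to grip. Hinge and thumb lip stick out about 6 mm from the lid along the pot's -x and +x, so grip across its y. About 25 g. Starts upright on the table beside the tray. Origin: centre of its underside, z up.
- pot_b: The second shortest of four off-white snap-lid sample pots, 60 mm high: round body 34 mm across, on top a round lid 40 mm across, its side 10 mm high, good to grip. Hinge and thumb lip stick out about 6 mm from the lid along the pot's -x and +x, so grip across its y. About 38 g. Starts upright on the table beside the tray. Origin: centre of its underside, z up.
- pot_c: The second tallest of four off-white snap-lid sample pots, 75 mm high: round body 38 mm across, on top a round lid 44 mm across, its side 10 mm high, good to grip. Hinge and thumb lip stick out about 6 mm from the lid along the pot's -x and +x, so grip across its y. About 55 g. Starts upright on the table beside the tray. Origin: centre of its underside, z up.
- pot_d: The tallest of four off-white snap-lid sample pots, 92 mm high: round body 42 mm across, on top a round lid 48 mm across, its side 10 mm high, good to grip. Hinge and thumb lip stick out about 6 mm from the lid along the pot's -x and +x, so grip across its y. About 80 g. Starts upright on the table beside the tray. Origin: centre of its underside, z up.
- dish_a: One of four identical round clear glass drip dishes, loose on the tray, 72 mm outside, 12 mm high, bottom 3 mm thick (a pot in it stands 7 mm above the table), 62 mm wide inside at the bottom. All stand in one row; which one is at which place varies. Origin: centre of its underside, on the tray floor 4 mm above the table.
- dish_b: One of four identical round clear glass drip dishes, loose on the tray, 72 mm outside, 12 mm high, bottom 3 mm thick (a pot in it stands 7 mm above the table), 62 mm wide inside at the bottom. All stand in one row; which one is at which place varies. Origin: centre of its underside, on the tray floor 4 mm above the table.
- dish_c: One of four identical round clear glass drip dishes, loose on the tray, 72 mm outside, 12 mm high, bottom 3 mm thick (a pot in it stands 7 mm above the table), 62 mm wide inside at the bottom. All stand in one row; which one is at which place varies. Origin: centre of its underside, on the tray floor 4 mm above the table.
- dish_d: One of four identical round clear glass drip dishes, loose on the tray, 72 mm outside, 12 mm high, bottom 3 mm thick (a pot in it stands 7 mm above the table), 62 mm wide inside at the bottom. All stand in one row; which one is at which place varies. Origin: centre of its underside, on the tray floor 4 mm above the table.
- beaker: Empty translucent plastic measuring beaker with a spout, 72 mm across the rim, 96 mm high, loose on the near half of the tray at the left or the right end; it marks the end of the row that gets the tallest pot. Origin: centre of its underside, on the tray floor.
There are look-alikes about, which are no part of the job. Leave any brown look-alike of the pot_a alone.

How it is judged:
At the end, for the whole second after the job is handed in: Each pot stands upright (within 0.1 rad) and at rest on the floor of a dish, its centre within 20 mm of the dish's centre, one pot to a dish, in order of height along the row with the tallest at the beaker's end of the tray and the shortest at the other end (((y of each of beaker, pot_c in the frame of tray above 0 m and y of pot_d in the frame of tray between 0.086 and 0.2 m and y of pot_c in the frame of tray below 0.086 m and y of pot_b in the frame of tray between -0.086 and 0 m and y of pot_a in the frame of tray between -0.2 and -0.086 m) or (y of each of beaker, pot_c in the frame of tray below 0 m and y of pot_d in the frame of tray between -0.2 and -0.086 m and y of pot_c in the frame of tray above -0.086 m and y of pot_b in the frame of tray between 0 and 0.086 m and y of pot_a in the frame of tray between 0.086 and 0.2 m)) and (horizontal distance between pot_a and dish_a below 0.02 m or horizontal distance between pot_a and dish_b below 0.02 m or horizontal distance between pot_a and dish_c below 0.02 m or horizontal distance between pot_a and dish_d below 0.02 m) and z of each of pot_a, pot_b, pot_c, pot_d in the frame of tray below 0.0105 m and angle between each of pot_a, pot_b, pot_c, pot_d's own z axis and vertical below 0.1 rad and linear speed of each of pot_a, pot_b, pot_c, pot_d below 0.02 m/s and angular speed of each of pot_a, pot_b, pot_c, pot_d below 0.2 rad/s and (horizontal distance between pot_b and dish_a below 0.02 m or horizontal distance between pot_b and dish_b below 0.02 m or horizontal distance between pot_b and dish_c below 0.02 m or horizontal distance between pot_b and dish_d below 0.02 m) and (horizontal distance between pot_c and dish_a below 0.02 m or horizontal distance between pot_c and dish_b below 0.02 m or horizontal distance between pot_c and dish_c below 0.02 m or horizontal distance between pot_c and dish_d below 0.02 m) and (horizontal distance between pot_d and dish_a below 0.02 m or horizontal distance between pot_d and dish_b below 0.02 m or horizontal distance between pot_d and dish_c below 0.02 m or horizontal distance between pot_d and dish_d below 0.02 m)); the robot touches nothing.
It fails at once if the measuring beaker is shifted by more than 25 mm or tipped (distance of beaker from where it was at the start of the episode above 0.025 m or angle between beaker's own z axis and vertical above 0.3 rad).
It fails at once if a pot is tipped over (more than 40 degrees) (angle between any of pot_a, pot_b, pot_c, pot_d's own z axis and vertical above 0.7 rad).
It also fails if it takes over 112 s, if anything falls off the work surface, if the arm or the gripper's body presses on something with over 40 N, if the wrist force passes 120 N, or if a joint passes its speed limit or range.

## Working session

There is one attempt and no reset: what is moved stays moved. The work goes in short steps, Python scripts to look and compute and a tool call to move; the robot and the scene stay as the last step left them, time stands still between calls to the robot, and variables do not carry over. Pictures are saved under pics/ and viewed, at most 14 in all, crops included, and the job is handed in when it is done.

Besides the shell and the picture viewer there is one more tool, called after "Emit:" as name(argument=value, ...) on one line, values as JSON. step_arm: Moves the arm, as the interface text tells. Its arguments: {"type":"object","properties":{"moves":{"type":"string"}},"required":["moves"]}

```bash
mkdir -p pics && python3 - <<'E'
from workcell import r, vision
import cv2
o=r.get_obs(); print(o)
for n in ("scene","side","wrist"):
    im=vision.snapshot(n); cv2.imwrite(f"pics/{n}0.png",im[:,:,::-1]); print(n,vision.camera_info(n))
E
```

```text
{'t': 0.0, 'qpos': array([-0.04299101,  0.46838047, -0.01159268,  1.60364697,  0.00600593,
        1.07139763, -0.05632393]), 'joint_velocities': array([ 2.33625640e-04,  3.76140082e-05, -3.84317218e-04,  8.92027423e-04,
       -1.35650233e-03,  3.46670587e-04,  2.03047356e-04]), 'tau': array([-1.81076980e-04, -5.32374322e+01,  2.12178100e-02, -2.51299274e+01,
        1.13576866e-02,  7.69772858e-03, -1.10212341e-06]), 'tool_pos': array([ 6.49392016e-01, -8.57622653e-05,  2.08726558e-01]), 'tool_rot': array([[ 1.02856182e-04,  9.99998387e-01, -1.79310761e-03],
       [ 9.99999986e-01, -1.03098205e-04, -1.34882538e-04],
       [-1.35067186e-04, -1.79309371e-03, -9.99998383e-01]]), 'force': array([-0.01112593,  0.73593108, -0.16830265]), 'moment': array([-0.03074374,  0.0178538 ,  0.00379259]), 'grip_force': 0.0, 'gripper_width': 0.08573509780778768}
scene {'intrinsics': array([[467.98188641,   0.        , 312.3442779 ],
       [  0.        , 467.98188641, 189.98337012],
       [  0.        ,   0.        ,   1.        ]]), 'camera_from_world': array([[-0.84045817,  0.54174365, -0.01199
[... 483 characters left out ...]
0.69651201, -0.7112791 ,  0.10957891],
       [ 0.07611727,  0.70733136, -0.70277202,  1.27262223],
       [ 0.        ,  0.        ,  0.        ,  1.        ]])}
wrist {'intrinsics': array([[347.36113718,   0.        , 323.65590113],
       [  0.        , 347.36113718, 191.9101577 ],
       [  0.        ,   0.        ,   1.        ]]), 'tool_from_camera': array([[ 2.04216400e-04, -9.56692168e-01, -2.91101449e-01,
         7.46009164e-02],
       [ 9.99999598e-01,  4.49629846e-04, -7.76159087e-04,
         2.32187150e-04],
       [ 8.73433219e-04, -2.91101173e-01,  9.56691875e-01,
        -1.65611010e-01],
       [ 0.00000000e+00,  0.00000000e+00,  0.00000000e+00,
         1.00000000e+00]])}
```

View pics/scene0.png

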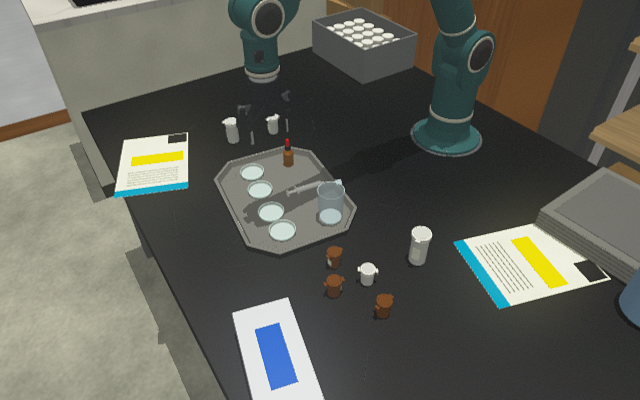

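View pics/side0.png

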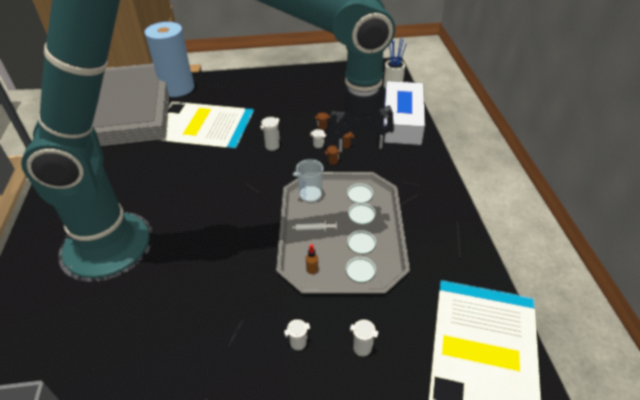

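```bash
python3 - <<'E'
import cv2,numpy as np
s=cv2.imread("pics/side0.png"); c=cv2.imread("pics/scene0.png")
R=lambda im,x,y,w,h,k:cv2.resize(im[y:y+h,x:x+w],None,fx=k,fy=k,interpolation=cv2.INTER_CUBIC)
a=R(s,255,110,100,60,4); b=R(s,275,310,110,60,4)[:, :400]; d=R(s,280,160,133,140,4)[:, :]
top=np.hstack([R(s,255,110,100,60,4),R(s,280,310,100,60,4)])
bot=np.hstack([R(c,340,220,100,75,4),R(c,210,105,100,75,4)])
cv2.imwrite("pics/crop1.png",np.vstack([top,bot]))
cv2.imwrite("pics/crop2.png",R(s,270,155,150,145,4))
E
```

```text
(no output)
```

View pics/crop1.png

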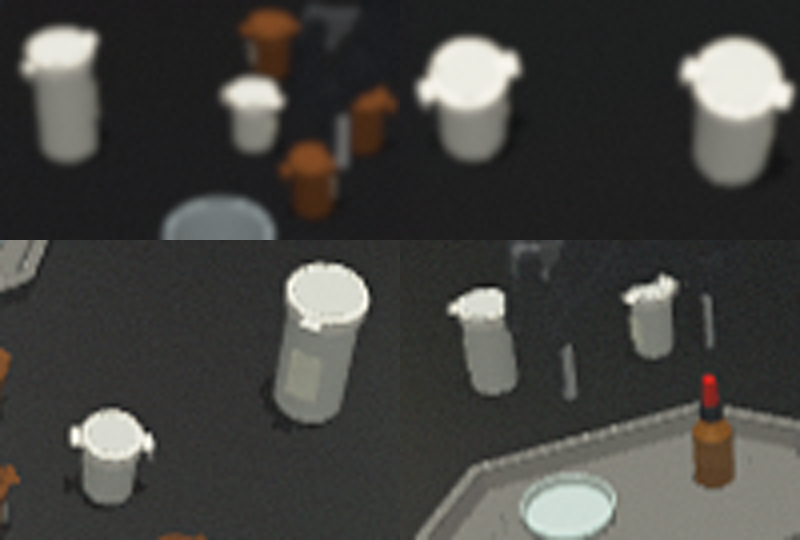

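View pics/crop2.png

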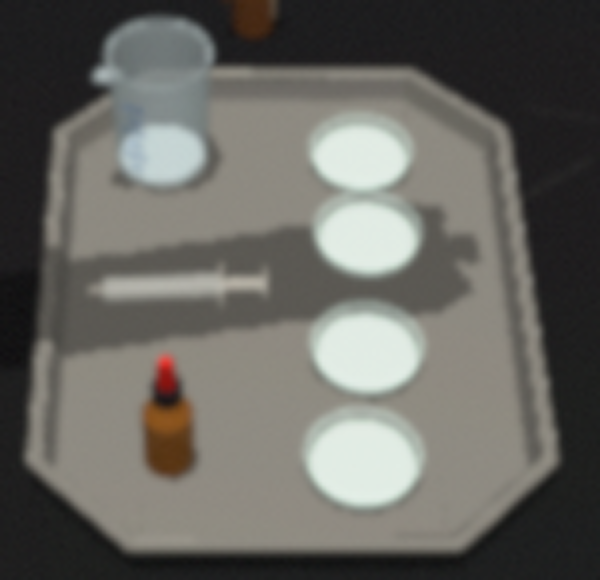

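```bash
cat > h.py <<'E'
import numpy as np, cv2
from workcell import r, vision
I={n:vision.camera_info(n) for n in("scene","side","wrist")}
def cam(n,o=None):
    i=I[n]
    if n!="wrist": return i["intrinsics"],i["camera_from_world"]
    T=np.eye(4);T[:3,:3]=o["tool_rot"];T[:3,3]=o["tool_pos"]
    return i["intrinsics"],np.linalg.inv(T@i["tool_from_camera"])
def ray(n,p,z,o=None):
    K,C=cam(n,o);R=C[:3,:3];c=-R.T@C[:3,3];d=R.T@np.linalg.inv(K)@[p[0],p[1],1]
    return (c+d*(z-c[2])/d[2])[:3]
def tri(p1,p2):
    P=[K@C[:3] for K,C in(cam("side"),cam("scene"))]
    X=cv2.triangulatePoints(P[0],P[1],np.float64(p1),np.float64(p2)).ravel();return X[:3]/X[3]
E
python3 - <<'E'
from h import *
np.set_printoptions(precision=4,suppress=True)
S=dict(D=((270.5,121.5),(422,233.25),.092),A=((318.3,133),(367.75,268.5),.046),B=((297,327.5),(273,118),.06),C=((364.5,328.75),(231,120),.075))
for k,(a,b,z) in S.items(): print(k,ray("side",a,z)[:2],ray("scene",b,z)[:2],tri(a,b))
for p in((360,157),(368,240),(366,352),(363,462)): print("dish",ray("side",(270+p[0]/4,155+p[1]/4),.007))
for n,p in dict(bk_top=(158,48),bk_bot=(162,155),amber=(168,460),cornTL=(95,70),cornTR=(415,70),cornBL=(130,552),cornBR=(462,552),LT=(55,128),LB=(27,460),RT=(510,130),RB=(558,462)).items():
    print(n,ray("side",(270+p[0]/4,155+p[1]/4),{'bk_top':.1,'bk_bot':.006}.get(n,.02))[:2])
# lips, side: pairs
for n,z,a,b in(("D",.09,(28,68),(95,38)),("A",.044,(228,97),(280,100)),("B",.058,(428,95),(512,66)),("C",.073,(690,70),(787,95))):
    f=lambda p:(255+p[0]/4,110+p[1]/4) if n in"DA" else (280+(p[0]-400)/4,310+p[1]/4)
    A,B=ray("side",f(a),z),ray("side",f(b),z); d=B-A; print(n,"mid",(A+B)[:2]/2,"axis deg",np.degrees(np.arctan2(d[1],d[0])),"len",np.linalg.norm(d))
for n,p,q,z in(("A",(75,436),(149,441),.044),("C",(452,307),(505,302),.073),("B",(628,295),(672,285),.058)):
    f=lambda p:(340+p[0]/4,220+(p[1]-240)/4) if n=="A" else (210+(p[0]-400)/4,105+(p[1]-240)/4)
    A,B=ray("scene",f(p),z),ray("scene",f(q),z); d=A-B; print("scene",n,(A+B)[:2]/2,np.degrees(np.arctan2(d[1],d[0])),np.linalg.norm(d))
A=ray("scene",(340+312/4,220+85/4),.088);print("D lip",A)
for p in((335,248),(385,297),(334,277)): print("brown",ray("scene",p,.044)[:2])
E
```

```text
D [0.448  0.3458] [0.4446 0.3517] [0.4461 0.3505 0.0901]
A [0.5904 0.33  ] [0.5888 0.337 ] [0.5893 0.335  0.0432]
B [ 0.4643 -0.3434] [ 0.4663 -0.3253] [ 0.4625 -0.3375  0.0516]
C [ 0.5998 -0.373 ] [ 0.595  -0.3687] [ 0.5973 -0.3714  0.0737]
dish [0.6774 0.0849 0.007 ]
dish [0.6683 0.0053 0.007 ]
dish [ 0.6491 -0.0912  0.007 ]
dish [ 0.6314 -0.1765  0.007 ]
bk_top [0.5409 0.1122]
bk_bot [0.5407 0.1066]
amber [ 0.5142 -0.1695]
cornTL [0.5011 0.1869]
cornTR [0.7299 0.1554]
cornBL [ 0.4853 -0.2319]
cornBR [ 0.6734 -0.2566]
LT [0.468  0.1294]
LB [ 0.4307 -0.1584]
RT [0.7828 0.0843]
RB [ 0.7436 -0.2013]
D mid [0.4474 0.3398] axis deg 30.961022996324157 len 0.06058148111520099
A mid [0.5903 0.3244] axis deg -13.401607963694234 len 0.04016738622526819
B mid [ 0.4649 -0.3484] axis deg 14.096270287427922 len 0.04599796977563509
C mid [ 0.5994 -0.376 ] axis deg -23.84167596723292 len 0.050309829478068877
scene A [0.5893 0.3387] -38.34463561993047 0.04216438912926087
scene C [ 0.6004 -0.3681] -23.810700659751145 0.04218284763583998
scene B [ 0.4646 -0.3318] -10.274883739995323 0.03824271163495985
D lip [0.4666 0.363  0.088 ]
brown [0.6144 0.2428]
brown [0.6052 0.4189]
brown [0.6664 0.3134]
```

View pics/wrist0.png

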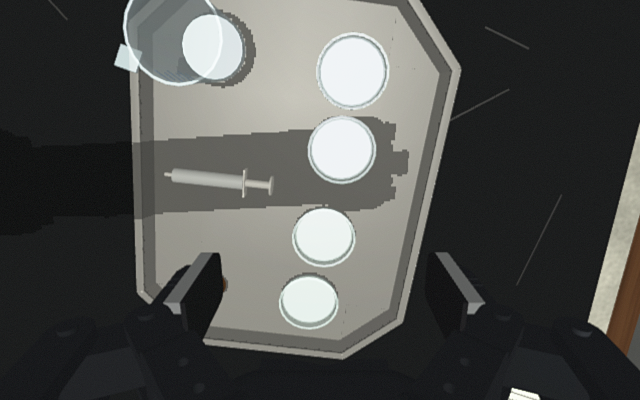

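Emit:
step_arm(moves="0.06 0 -0.02 0 1; 0.06 0 -0.02 0 1; 0.06 -0.03 -0.02 0 1; 0.06 -0.05 0 0 1; 0 0 0 0 1")

```text
t: 0.78
tool_pos: [0.5793, 0.2266, 0.2673]
tool_rot: [[-0.01, 1.0, -0.002], [1.0, 0.01, 0.003], [0.003, -0.002, -1.0]]
force: [0.3, -0.7, -0.7]
gripper_width: 0.0852
grip_force: 0.0
```

```bash
python3 - <<'E'
from h import *
np.set_printoptions(precision=4,suppress=True)
o=dict(tool_pos=np.array([.649392,-.0000858,.208727]),tool_rot=np.array([[1.0286e-4,1,-1.793e-3],[1,-1.03e-4,-1.35e-4],[-1.35e-4,-1.793e-3,-1]]))
for p in((352.5,71),(342,149.5),(324,236.5),(309,301)): print(ray("wrist",p,.015,o))
print("bk",ray("wrist",(213,47),.007,o))
o=r.get_obs();im=vision.snapshot("wrist");cv2.imwrite("pics/w1.png",im[:,:,::-1]);print(o["tool_pos"],repr(o["tool_rot"]))
E
```

```text
[0.6772 0.0887 0.015 ]
[0.6681 0.0114 0.015 ]
[ 0.6494 -0.0873  0.015 ]
[ 0.6315 -0.1712  0.015 ]
bk [0.5403 0.1113 0.007 ]
[0.5793 0.2266 0.2673] array([[-0.0103,  0.9999, -0.0017],
       [ 0.9999,  0.0103,  0.0027],
       [ 0.0027, -0.0017, -1.    ]])
```

View pics/w1.png

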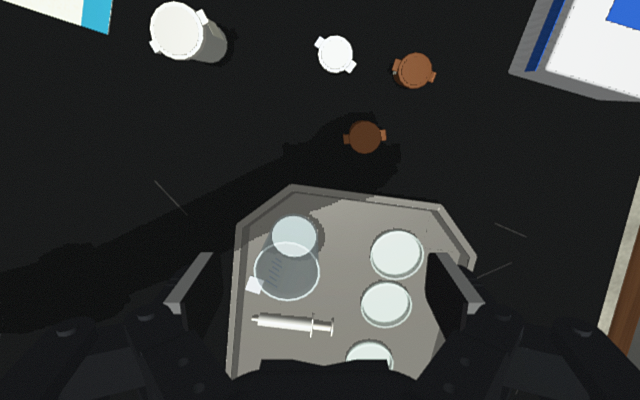

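```bash
cat > q.py <<'E'
from h import *
np.set_printoptions(precision=4,suppress=True)
def rep(o,n,p,z,a=None,b=None):
    X=ray("wrist",p,z,o); s=f"{n} {X[:2]}"
    if a: d=ray("wrist",b,z,o)-ray("wrist",a,z,o); s+=f" lips {np.degrees(np.arctan2(d[1],d[0])):.1f} deg len {np.linalg.norm(d):.3f}"
    print(s)
E
python3 - <<'E'
from q import *
o=r.get_obs()
rep(o,"d1",(396,254),.015);rep(o,"d2",(386,303),.015)
rep(o,"D",(177,30),.092,(154,48),(204,15));rep(o,"A",(335.5,54),.046,(318,42),(351,67))
print(r.get_obs()["tool_pos"])
E
```

```text
d1 [0.6782 0.0849]
d2 [0.6692 0.0094]
D [0.4489 0.3452] lips 29.7 deg len 0.055
A [0.593  0.3297] lips -34.8 deg len 0.042
[0.5815 0.2229 0.2671]
```

```bash
cat > plan.py <<'E'
import sys
from h import *
# usage: plan.py x y z yawdeg [pos...]  -> rows from the measured pose, shift+turn evenly split
def plan(p,yaw,step=.05,src=None):
    o=r.get_obs(); q=o["tool_pos"]; R=o["tool_rot"]; y0=np.arctan2(R[1,1],R[0,1])
    dy=(np.radians(yaw)-y0+np.pi/2)%np.pi-np.pi/2
    d=np.array(p)-q; n=int(max(np.ceil(np.linalg.norm(d)/step),np.ceil(abs(dy)/.17),1)); rows=[]
    for i in range(n):
        a=y0+dy*i/n; v=d/n
        rows.append(f"{-np.sin(a)*v[0]+np.cos(a)*v[1]:.4f} {np.cos(a)*v[0]+np.sin(a)*v[1]:.4f} {-v[2]:.4f} {-dy/n:.4f}")
    print("at",q.round(4),"yaw",round(np.degrees(y0),1),"f",o["force"].round(1)); print("; ".join(rows))
if __name__=="__main__":
    a=list(map(float,sys.argv[1:])); plan(a[:3],a[3],*(a[4:5]))
E
python3 plan.py .590 .334 .12 55.2
```

```text
at [0.5815 0.2229 0.2671] yaw 0.3 f [ 0.5 -0.9  0.2]
0.0185 0.0015 0.0245 -0.1597; 0.0180 0.0044 0.0245 -0.1597; 0.0171 0.0073 0.0245 -0.1597; 0.0157 0.0099 0.0245 -0.1597; 0.0140 0.0123 0.0245 -0.1597; 0.0118 0.0143 0.0245 -0.1597
```

Emit:
step_arm(moves="0.0185 0.0015 0.0245 -0.16 0.7; 0.018 0.0045 0.0245 -0.16 0.7; 0.017 0.0075 0.0245 -0.16 0.7; 0.0155 0.01 0.0245 -0.16 0.7; 0.014 0.0125 0.0245 -0.16 0.7")

```text
t: 1.45
tool_pos: [0.5927, 0.311, 0.1431]
tool_rot: [[-0.719, 0.695, -0.0], [0.695, 0.719, -0.001], [-0.001, -0.001, -1.0]]
force: [1.1, 0.2, 0.2]
gripper_width: 0.0598
grip_force: 0.0
```

Emit:
step_arm(moves="0.012 0.0145 0.0245 -0.16 0.7; 0 0 0 0 0.7; 0 0 0 0 0.7; 0 0 0 0 0.7")

```text
t: 1.95
tool_pos: [0.5942, 0.3303, 0.1214]
tool_rot: [[-0.817, 0.576, 0.002], [0.576, 0.817, 0.0], [-0.002, 0.001, -1.0]]
force: [0.2, 0.2, -0.1]
gripper_width: 0.0597
grip_force: 0.0
```

```bash
python3 - <<'E'
from q import *
o=r.get_obs();im=vision.snapshot("wrist");cv2.imwrite("pics/w2.png",im[:,:,::-1])
print(o["joint_velocities"].round(3))
E
python3 plan.py .590 .334 .03 55.2
```

```text
[-0.003 -0.004 -0.006  0.001 -0.001 -0.002  0.004]
at [0.5941 0.3305 0.1214] yaw 54.9 f [ 0.3 -1.  -0.1]
0.0027 0.0002 0.0457 -0.0030; 0.0027 0.0003 0.0457 -0.0030
```

View pics/w2.png

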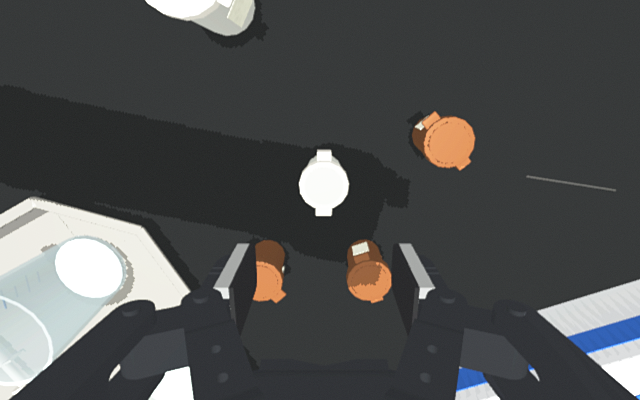

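```bash
python3 - <<'E'
from q import *
o=r.get_obs()
rep(o,"A",(324,184),.046);rep(o,"Alip mid",(323.5,183),.044,(324,150),(323,216))
rep(o,"br1",(268,283),.046);rep(o,"br2",(370,281),.046);rep(o,"br3",(449,141),.046)
E
```

```text
A [0.5888 0.3351]
Alip mid [0.5884 0.3349] lips -36.0 deg len 0.050
br1 [0.6297 0.2524]
br2 [0.6745 0.3191]
br3 [0.6134 0.4239]
```

Emit:
step_arm(moves="0.007 0.0005 0.02 0 0.7; 0 0 0.036 0 0.7; 0 0 0.0355 0 0.7; 0 0 0 0 0.7; 0 0 0 0 0.7")

```text
t: 2.62
tool_pos: [0.5877, 0.3365, 0.0293]
tool_rot: [[-0.819, 0.573, 0.001], [0.573, 0.819, 0.001], [-0.0, 0.001, -1.0]]
force: [0.3, -0.1, 0.4]
gripper_width: 0.0596
grip_force: 0.0
```

Emit:
step_arm(moves="0 0 0 0 0.3; 0 0 0 0 0.2; 0 0 0 0 0.2; 0 0 0 0 0.2")

```text
t: 3.12
tool_pos: [0.5877, 0.3359, 0.0289]
tool_rot: [[-0.819, 0.574, 0.0], [0.574, 0.819, 0.0], [-0.0, 0.0, -1.0]]
force: [0.6, 0.3, -0.1]
gripper_width: 0.0171
grip_force: 0.0
```

```bash
python3 plan.py .632 -.172 .10 -10; python3 plan.py .5887 .335 .10 55
```

```text
at [0.5877 0.3359 0.0289] yaw 55.0 f [ 0.6  0.3 -0.1]
-0.0298 -0.0355 -0.0065 0.1031; -0.0333 -0.0323 -0.0065 0.1031; -0.0364 -0.0287 -0.0065 0.1031; -0.0392 -0.0248 -0.0065 0.1031; -0.0415 -0.0206 -0.0065 0.1031; -0.0434 -0.0162 -0.0065 0.1031; -0.0449 -0.0116 -0.0065 0.1031; -0.0458 -0.0070 -0.0065 0.1031; -0.0463 -0.0022 -0.0065 0.1031; -0.0463 0.0026 -0.0065 0.1031; -0.0458 0.0073 -0.0065 0.1031
at [0.5877 0.3359 0.0289] yaw 55.0 f [ 0.6  0.3 -0.1]
-0.0007 -0.0001 -0.0356 -0.0000; -0.0007 -0.0001 -0.0356 -0.0000
```

```bash
python3 - <<'E'
from q import *
ims=[vision.snapshot(n) for n in("wrist","side","scene")]
R=lambda im,x,y,w,h:cv2.resize(im[y:y+h,x:x+w,::-1],(400,300),interpolation=cv2.INTER_CUBIC)
cv2.imwrite("pics/m1.png",np.vstack([np.hstack([cv2.resize(ims[0][:,:,::-1],(480,300)),R(ims[1],250,90,120,90)[:, :320]]),np.hstack([R(ims[2],310,210,120,90),R(ims[2],200,100,200,150)])]))
E
```

```text
(no output)
```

View pics/m1.png

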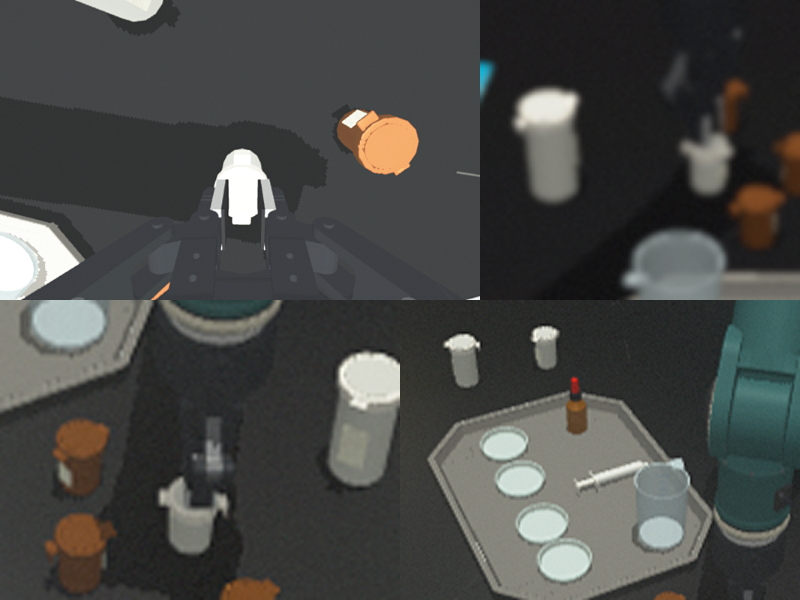

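Emit:
step_arm(moves="0 0 0.002 0 0.2; 0 0 0.002 0 0.2; 0 0 0 0 0.2")

```text
t: 3.65
tool_pos: [0.5875, 0.3359, 0.0248]
tool_rot: [[-0.819, 0.574, 0.0], [0.574, 0.819, -0.0], [-0.0, -0.0, -1.0]]
force: [-1.3, -0.6, 3.1]
gripper_width: 0.0171
grip_force: 1.6
```

Emit:
step_arm(moves="0 0 0.001 0 0.2; 0 0 0 0 0.2")

```text
t: 3.9
tool_pos: [0.5876, 0.3359, 0.0247]
tool_rot: [[-0.819, 0.574, 0.0], [0.574, 0.819, -0.0], [-0.0, -0.0, -1.0]]
force: [-3.1, -1.7, 9.4]
gripper_width: 0.0169
grip_force: 4.5
```

Emit:
step_arm(moves="0 0 -0.02 0 0.2; 0 0 0 0 0.7; 0 0 0 0 0.7; 0 0 0 0 0.7; 0 0 0 0 0.7")

```text
t: 4.53
tool_pos: [0.5872, 0.3357, 0.043]
tool_rot: [[-0.819, 0.574, -0.001], [0.574, 0.819, -0.0], [0.0, -0.001, -1.0]]
force: [0.3, -0.1, 0.3]
gripper_width: 0.0599
grip_force: 0.0
```

```bash
python3 plan.py .5887 .335 .003 54.5;  python3 - <<'E'
from q import *
o=r.get_obs();im=vision.snapshot("wrist");cv2.imwrite("pics/w3.png",im[120:320,160:480,::-1])
E
```

```text
at [0.5872 0.3357 0.043 ] yaw 55.0 f [ 0.3 -0.1  0.3]
-0.0016 0.0003 0.0400 0.0087
```

View pics/w3.png

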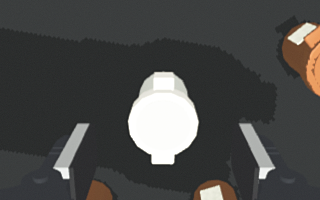

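Emit:
step_arm(moves="-0.0015 0 0.02 0 0.7; 0 0 0.02 0 0.7; 0 0 0 0 0.7; 0 0 0 0 0.1; 0 0 0 0 0.1")

```text
t: 5.2
tool_pos: [0.5892, 0.3354, 0.0043]
tool_rot: [[-0.819, 0.574, 0.001], [0.574, 0.819, 0.001], [-0.001, 0.001, -1.0]]
force: [-0.5, 0.3, -0.4]
gripper_width: 0.0338
grip_force: 59.5
```

Emit:
step_arm(moves="0 0 0 0 0.1; 0 0 0 0 0.1")

```text
t: 5.45
tool_pos: [0.589, 0.3352, 0.004]
tool_rot: [[-0.819, 0.574, 0.001], [0.574, 0.819, 0.0], [-0.0, 0.001, -1.0]]
force: [-0.8, -1.1, 0.9]
gripper_width: 0.0336
grip_force: 59.6
```

Emit:
step_arm(moves="0 0 -0.03 0 0.1; 0 0 -0.04 0 0.1; 0 0 -0.04 0 0.1; 0 0 -0.03 0 0.1; 0 0 0 0 0.1")

```text
t: 6.08
tool_pos: [0.5903, 0.3361, 0.1468]
tool_rot: [[-0.819, 0.574, 0.005], [0.574, 0.819, 0.003], [-0.003, 0.005, -1.0]]
force: [-0.3, 0.2, -1.0]
gripper_width: 0.0334
grip_force: 59.7
```

```bash
python3 plan.py .632 -.172 .14 -10
```

```text
at [0.5903 0.3361 0.1468] yaw 55.0 f [-0.3  0.2 -1. ]
-0.0296 -0.0357 0.0006 0.1031; -0.0331 -0.0324 0.0006 0.1031; -0.0363 -0.0288 0.0006 0.1031; -0.0391 -0.0250 0.0006 0.1031; -0.0414 -0.0208 0.0006 0.1031; -0.0433 -0.0164 0.0006 0.1031; -0.0448 -0.0119 0.0006 0.1031; -0.0458 -0.0072 0.0006 0.1031; -0.0463 -0.0025 0.0006 0.1031; -0.0463 0.0023 0.0006 0.1031; -0.0458 0.0071 0.0006 0.1031
```

Emit:
step_arm(moves="-0.0295 -0.0355 0 0.103 0.1; -0.033 -0.0325 0 0.103 0.1; -0.0365 -0.029 0 0.103 0.1; -0.039 -0.025 0 0.103 0.1; -0.0415 -0.021 0 0.103 0.1")

```text
t: 6.7
tool_pos: [0.6066, 0.102, 0.1421]
tool_rot: [[-0.427, 0.904, -0.002], [0.904, 0.427, -0.001], [0.0, -0.002, -1.0]]
force: [0.2, 0.7, -1.1]
gripper_width: 0.0336
grip_force: 59.7
```

Emit:
step_arm(moves="-0.0435 -0.0165 0 0.103 0.1; -0.045 -0.012 0 0.103 0.1; -0.046 -0.007 0 0.103 0.1; -0.0465 -0.0025 0 0.103 0.1; -0.0465 0.0025 0 0.103 0.1")

```text
t: 7.32
tool_pos: [0.6261, -0.1295, 0.1421]
tool_rot: [[0.073, 0.997, -0.002], [0.997, -0.073, 0.0], [-0.0, -0.002, -1.0]]
force: [0.5, -1.0, -0.6]
gripper_width: 0.0335
grip_force: 59.7
```

Emit:
step_arm(moves="-0.0455 0.007 0 0.103 0.1; 0 0 0 0 0.1; 0 0 0 0 0.1; 0 0 0 0 0.1")

```text
t: 7.82
tool_pos: [0.6307, -0.1721, 0.143]
tool_rot: [[0.17, 0.986, -0.001], [0.986, -0.17, 0.001], [0.001, -0.001, -1.0]]
force: [-0.7, 0.4, -1.0]
gripper_width: 0.0337
grip_force: 59.7
```

```bash
python3 plan.py .632 -.173 .10 -10;  python3 - <<'E'
from q import *
o=r.get_obs();im=vision.snapshot("wrist");cv2.imwrite("pics/w4.png",im[:,:,::-1])
E
```

```text
at [ 0.6307 -0.1721  0.143 ] yaw -9.8 f [-0.7  0.4 -1. ]
-0.0007 0.0014 0.0430 0.0040
```

View pics/w4.png

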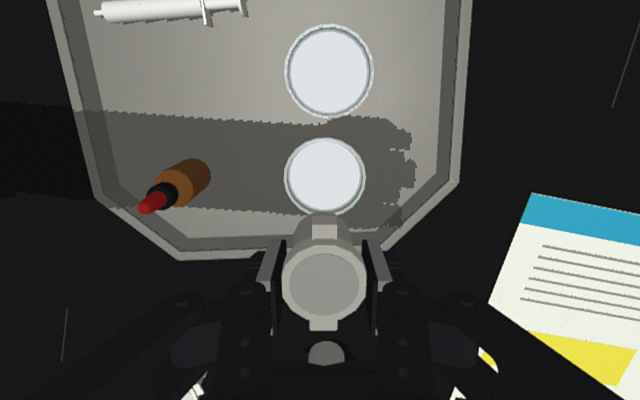

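```bash
python3 - <<'E'
from q import *
o=r.get_obs()
rep(o,"d4",(325,177),.016);rep(o,"d3",(329,70.5),.016);rep(o,"lid",(323.5,283),.046+.139)
E
```

```text
d4 [ 0.6317 -0.1732]
d3 [ 0.6496 -0.0875]
lid [ 0.6306 -0.1738]
```

Emit:
step_arm(moves="0 0.001 0.04 0 0.1; 0 0 0.04 0 0.1; 0 0 0.03 0 0.1; 0 0 0.015 0 0.1; 0 0 0.004 0 0.1")

```text
t: 8.5
tool_pos: [0.6317, -0.1735, 0.014]
tool_rot: [[0.171, 0.985, -0.001], [0.985, -0.171, 0.0], [0.0, -0.001, -1.0]]
force: [-0.6, -0.3, 0.1]
gripper_width: 0.0334
grip_force: 59.7
```

Emit:
step_arm(moves="0 0 0.001 0 0.1; 0 0 0 0 0.1")

```text
t: 8.75
tool_pos: [0.6327, -0.1743, 0.0148]
tool_rot: [[0.172, 0.985, 0.002], [0.985, -0.172, -0.0], [-0.0, 0.002, -1.0]]
force: [0.1, -0.3, -0.6]
gripper_width: 0.0339
grip_force: 59.7
```

Emit:
step_arm(moves="0 0 0.002 0 0.1; 0 0 0.001 0 0.1; 0 0 0 0 0.1")

```text
t: 9.12
tool_pos: [0.632, -0.1743, 0.011]
tool_rot: [[0.172, 0.985, 0.0], [0.985, -0.172, -0.0], [-0.0, 0.001, -1.0]]
force: [-1.2, 0.7, 1.9]
gripper_width: 0.0339
grip_force: 60.0
```

Touching down as expected (z = 0.011). Release and back up.

Emit:
step_arm(moves="0 0 0 0 0.65; 0 0 0 0 0.65; 0 0 0 0 0.65; 0 0 -0.03 0 0.65; 0 0 -0.06 0 0.65")

```text
t: 9.75
tool_pos: [0.6296, -0.1736, 0.0987]
tool_rot: [[0.172, 0.985, -0.006], [0.985, -0.172, 0.001], [0.0, -0.006, -1.0]]
force: [0.9, -0.1, 0.5]
gripper_width: 0.0556
grip_force: 0.0
```

Emit:
step_arm(moves="0 0 -0.06 0 0.8; 0 0 -0.06 0 0.8; 0 0 0 0 0.8; 0 0 0 0 0.8")

```text
t: 10.25
tool_pos: [0.6313, -0.174, 0.2202]
tool_rot: [[0.172, 0.985, -0.001], [0.985, -0.172, 0.0], [0.0, -0.001, -1.0]]
force: [0.7, 0.7, -0.7]
gripper_width: 0.0683
grip_force: 0.0
```

```bash
python3 plan.py .4625 -.338 .17 80;  python3 plan.py .5975 -.371 .17 66; python3 - <<'E'
from q import *
print(r.get_obs()["tool_rot"])
o=r.get_obs();im=vision.snapshot("wrist");cv2.imwrite("pics/w5.png",im[:,:,::-1])
E
```

```text
at [ 0.6313 -0.174   0.2202] yaw -9.9 f [ 0.7  0.7 -0.7]
-0.0191 -0.0138 0.0050 -0.1569; -0.0167 -0.0166 0.0050 -0.1569; -0.0139 -0.0190 0.0050 -0.1569; -0.0107 -0.0210 0.0050 -0.1569; -0.0073 -0.0224 0.0050 -0.1569; -0.0037 -0.0232 0.0050 -0.1569; -0.0001 -0.0235 0.0050 -0.1569; 0.0036 -0.0233 0.0050 -0.1569; 0.0072 -0.0224 0.0050 -0.1569; 0.0106 -0.0210 0.0050 -0.1569
at [ 0.6313 -0.174   0.2202] yaw -9.9 f [ 0.7  0.7 -0.7]
-0.0250 0.0001 0.0063 -0.1656; -0.0247 -0.0040 0.0063 -0.1656; -0.0237 -0.0081 0.0063 -0.1656; -0.0220 -0.0118 0.0063 -0.1656; -0.0197 -0.0153 0.0063 -0.1656; -0.0170 -0.0184 0.0063 -0.1656; -0.0137 -0.0209 0.0063 -0.1656; -0.0101 -0.0229 0.0063 -0.1656
[[ 0.1721  0.9851 -0.0005]
 [ 0.9851 -0.1721  0.0001]
 [ 0.     -0.0006 -1.    ]]
```

Emit:
step_arm(moves="-0.025 0 0 -0.165 0.8; -0.0245 -0.004 0 -0.165 0.8; -0.0235 -0.008 0 -0.165 0.8; -0.022 -0.012 0 -0.165 0.8; -0.0195 -0.0155 0 -0.165 0.8")

```text
t: 10.92
tool_pos: [0.6089, -0.2971, 0.2179]
tool_rot: [[-0.611, 0.791, -0.004], [0.791, 0.611, 0.002], [0.004, -0.002, -1.0]]
force: [-0.5, 1.0, 0.0]
gripper_width: 0.0685
grip_force: 0.0
```

Emit:
step_arm(moves="-0.017 -0.0185 0 -0.165 0.8; -0.0135 -0.021 0 -0.165 0.8; -0.01 -0.023 0 -0.165 0.8; 0 0 0 0 0.8; 0 0 0 0 0.8")

```text
t: 11.55
tool_pos: [0.5967, -0.3691, 0.2191]
tool_rot: [[-0.911, 0.413, -0.002], [0.413, 0.911, 0.002], [0.002, 0.001, -1.0]]
force: [0.6, 0.8, -0.3]
gripper_width: 0.0683
grip_force: 0.0
```

```bash
python3 - <<'E'
from q import *
o=r.get_obs();im=vision.snapshot("wrist");print(o["tool_pos"],np.abs(o["joint_velocities"]).max())
w5=cv2.imread("pics/w5.png")
cv2.imwrite("pics/w6.png",np.vstack([im[:,:,::-1],w5[100:300]]))
E
```

```text
[ 0.5967 -0.3691  0.2191] 0.018339644247053498
```

View pics/w6.png

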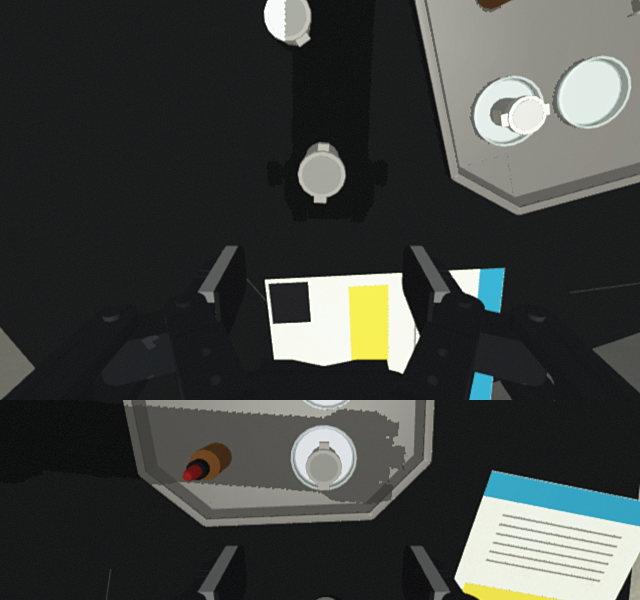

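```bash
python3 - <<'E'
from q import *
o=r.get_obs()
rep(o,"C",(321.5,174),.075,(323.5,146),(320,201));rep(o,"B",(287.5,18),.06,(287.5,18),(304,41))
X=ray("wrist",(321.5,174),.075,o)
E
python3 plan.py .5975 -.371 .032 66
```

```text
C [ 0.5988 -0.3711] lips -27.9 deg len 0.052
B [ 0.466  -0.3427] lips 13.0 deg len 0.023
at [ 0.597  -0.3688  0.2196] yaw 65.7 f [-0.2  0.8  0. ]
-0.0003 -0.0005 0.0469 -0.0013; -0.0003 -0.0005 0.0469 -0.0013; -0.0003 -0.0005 0.0469 -0.0013; -0.0003 -0.0005 0.0469 -0.0013
```

Emit:
step_arm(moves="-0.0025 -0.0015 0.04 0.03 0.75; 0 0 0.05 0 0.75; 0 0 0.05 0 0.75; 0 0 0.03 0 0.75; 0 0 0.0165 0 0.75")

```text
t: 12.22
tool_pos: [0.5982, -0.3709, 0.0321]
tool_rot: [[-0.899, 0.438, -0.002], [0.438, 0.899, 0.002], [0.003, 0.001, -1.0]]
force: [-0.2, 1.2, 0.2]
gripper_width: 0.0636
grip_force: 0.0
```

Emit:
step_arm(moves="0 0 0 0 0.75; 0 0 0 0 0.2; 0 0 0 0 0.2; 0 0 0 0 0.2; 0 0 0 0 0.2")

```text
t: 12.85
tool_pos: [0.6, -0.3738, 0.0364]
tool_rot: [[-0.899, 0.438, 0.004], [0.438, 0.899, -0.002], [-0.004, 0.0, -1.0]]
force: [0.7, 0.9, 6.1]
gripper_width: 0.0419
grip_force: 60.9
```

Emit:
step_arm(moves="0 0 0 0 0.2; 0 0 -0.02 0 0.2; 0 0 0 0 0.2; 0 0 0 0 0.2")

```text
t: 13.35
tool_pos: [0.5982, -0.3734, 0.0543]
tool_rot: [[-0.899, 0.439, 0.0], [0.439, 0.899, -0.0], [-0.0, -0.0, -1.0]]
force: [-0.5, 0.7, -0.3]
gripper_width: 0.0415
grip_force: 60.7
```

Emit:
step_arm(moves="0 0 -0.03 0 0.2; 0 0 -0.04 0 0.2; 0 0 -0.04 0 0.2; 0 0 0 0 0.2; 0 0 0 0 0.2")

```text
t: 13.98
tool_pos: [0.5975, -0.3729, 0.163]
tool_rot: [[-0.899, 0.439, -0.002], [0.439, 0.899, 0.001], [0.002, -0.0, -1.0]]
force: [0.5, -0.2, -1.5]
gripper_width: 0.0414
grip_force: 60.8
```

```bash
python3 plan.py .667 .0115 .16 -10
```

```text
at [ 0.5975 -0.3729  0.163 ] yaw 64.0 f [ 0.5 -0.2 -1.5]
0.0133 0.0470 0.0004 0.1614; 0.0206 0.0443 0.0004 0.1614; 0.0275 0.0404 0.0004 0.1614; 0.0336 0.0354 0.0004 0.1614; 0.0389 0.0296 0.0004 0.1614; 0.0431 0.0229 0.0004 0.1614; 0.0462 0.0157 0.0004 0.1614; 0.0482 0.0081 0.0004 0.1614
```

Emit:
step_arm(moves="0.0135 0.047 0 0.161 0.2; 0.0205 0.0445 0 0.161 0.2; 0.0275 0.0405 0 0.161 0.2; 0.0335 0.0355 0 0.161 0.2; 0.039 0.0295 0 0.161 0.2")

```text
t: 14.6
tool_pos: [0.6406, -0.1309, 0.1618]
tool_rot: [[-0.302, 0.953, -0.004], [0.953, 0.302, 0.0], [0.002, -0.003, -1.0]]
force: [1.1, 0.0, -1.5]
gripper_width: 0.0409
grip_force: 60.8
```

Emit:
step_arm(moves="0.043 0.023 0 0.161 0.2; 0.046 0.0155 0 0.161 0.2; 0.048 0.008 0 0.161 0.2; 0 0 0 0 0.2; 0 0 0 0 0.2")

```text
t: 15.22
tool_pos: [0.6663, 0.0106, 0.1623]
tool_rot: [[0.169, 0.986, -0.003], [0.986, -0.169, -0.001], [-0.002, -0.003, -1.0]]
force: [-0.1, -0.6, -0.2]
gripper_width: 0.0415
grip_force: 60.8
```

```bash
python3 plan.py .667 .0115 .042 -10
```

```text
at [0.6663 0.0106 0.1623] yaw -9.7 f [-0.1 -0.6 -0.2]
0.0003 0.0002 0.0401 0.0015; 0.0003 0.0002 0.0401 0.0015; 0.0003 0.0002 0.0401 0.0015
```

Emit:
step_arm(moves="0.001 0.0005 0.04 0 0.2; 0 0 0.04 0 0.2; 0 0 0.025 0 0.2; 0 0 0.011 0 0.2; 0 0 0 0 0.2")

```text
t: 15.85
tool_pos: [0.6675, 0.0106, 0.0474]
tool_rot: [[0.172, 0.985, -0.001], [0.985, -0.172, -0.001], [-0.001, -0.001, -1.0]]
force: [0.4, -0.3, -0.1]
gripper_width: 0.0416
grip_force: 60.8
```

Emit:
step_arm(moves="0 0 0 0 0.2; 0 0 0.002 0 0.2; 0 0 0 0 0.2; 0 0 0 0 0.2")

```text
t: 16.35
tool_pos: [0.6682, 0.0122, 0.0464]
tool_rot: [[0.17, 0.985, 0.001], [0.985, -0.17, 0.0], [0.0, 0.0, -1.0]]
force: [-0.1, 0.6, -1.3]
gripper_width: 0.0414
grip_force: 60.8
```

Emit:
step_arm(moves="0 0 0.002 0 0.2; 0 0 0 0 0.2; 0 0 0 0 0.2")

```text
t: 16.73
tool_pos: [0.668, 0.0121, 0.044]
tool_rot: [[0.17, 0.985, -0.0], [0.985, -0.17, -0.0], [-0.0, -0.0, -1.0]]
force: [0.3, 0.3, -1.2]
gripper_width: 0.0417
grip_force: 60.8
```

Emit:
step_arm(moves="0 0 0.0015 0 0.2; 0 0 0 0 0.2; 0 0 0 0 0.2")

```text
t: 17.1
tool_pos: [0.6684, 0.0122, 0.0434]
tool_rot: [[0.17, 0.985, 0.001], [0.985, -0.17, 0.0], [0.0, 0.001, -1.0]]
force: [-2.1, 0.3, 5.8]
gripper_width: 0.0417
grip_force: 61.3
```

Emit:
step_arm(moves="0 0 0 0 0.75; 0 0 0 0 0.75; 0 0 0 0 0.75; 0 0 -0.03 0 0.75; 0 0 -0.05 0 0.75")

```text
t: 17.73
tool_pos: [0.6663, 0.012, 0.1212]
tool_rot: [[0.17, 0.985, -0.005], [0.985, -0.17, -0.0], [-0.001, -0.005, -1.0]]
force: [0.5, 0.5, 0.1]
gripper_width: 0.0641
grip_force: 0.0
```

Emit:
step_arm(moves="0 0 -0.05 0 0.75; 0 0 -0.05 0 0.75; 0 0 0 0 0.75; 0 0 0 0 0.75")

```text
t: 18.23
tool_pos: [0.6675, 0.0121, 0.2219]
tool_rot: [[0.17, 0.985, -0.001], [0.985, -0.17, -0.0], [-0.0, -0.001, -1.0]]
force: [-0.3, -0.9, 0.6]
gripper_width: 0.064
grip_force: 0.0
```

```bash
python3 plan.py .465 -.341 .20 -76; python3 - <<'E'
from q import *
o=r.get_obs();np.savez("w7.npz",p=o["tool_pos"],R=o["tool_rot"],im=vision.snapshot("wrist"))
E
```

```text
at [0.6675 0.0121 0.2219] yaw -9.8 f [-0.3 -0.9  0.6]
-0.0425 -0.0155 0.0024 0.1284; -0.0441 -0.0099 0.0024 0.1284; -0.0450 -0.0042 0.0024 0.1284; -0.0452 0.0016 0.0024 0.1284; -0.0446 0.0074 0.0024 0.1284; -0.0433 0.0130 0.0024 0.1284; -0.0413 0.0185 0.0024 0.1284; -0.0386 0.0236 0.0024 0.1284; -0.0352 0.0283 0.0024 0.1284
```

Emit:
step_arm(moves="-0.0425 -0.0155 0 0.128 0.75; -0.044 -0.01 0 0.128 0.75; -0.045 -0.004 0 0.128 0.75; -0.045 0.0015 0 0.128 0.75; -0.0445 0.0075 0 0.128 0.75")

```text
t: 18.9
tool_pos: [0.5542, -0.1848, 0.2207]
tool_rot: [[0.728, 0.686, -0.003], [0.686, -0.728, 0.001], [-0.002, -0.003, -1.0]]
force: [-0.1, -0.6, 0.1]
gripper_width: 0.0641
grip_force: 0.0
```

Emit:
step_arm(moves="-0.0435 0.013 0 0.128 0.75; -0.0415 0.0185 0 0.128 0.75; -0.0385 0.0235 0 0.128 0.75; -0.035 0.0285 0 0.128 0.75; 0 0 0.02 0 0.75")

```text
t: 19.52
tool_pos: [0.4635, -0.3456, 0.2022]
tool_rot: [[0.971, 0.237, -0.001], [0.237, -0.971, -0.003], [-0.001, 0.002, -1.0]]
force: [0.5, 0.9, -0.2]
gripper_width: 0.0638
grip_force: 0.0
```

Emit:
step_arm(moves="0 0 0 0 0.75; 0 0 0 0 0.75; 0 0 0 0 0.75")

```text
t: 19.9
tool_pos: [0.467, -0.3407, 0.2029]
tool_rot: [[0.969, 0.246, 0.0], [0.246, -0.969, -0.0], [0.0, 0.0, -1.0]]
force: [-0.3, 0.6, -1.0]
gripper_width: 0.0642
grip_force: 0.0
```

```bash
python3 - <<'E'
from q import *
o=r.get_obs();im=vision.snapshot("wrist");print(o["qpos"])
d=np.load("w7.npz")["im"]
cv2.imwrite("pics/w8.png",np.vstack([im[20:320,:,::-1],d[:300,:,::-1]]))
E
```

```text
[ 0.2437  0.3637  0.4151  1.8137 -0.1716  0.999  -0.594 ]
```

View pics/w8.png

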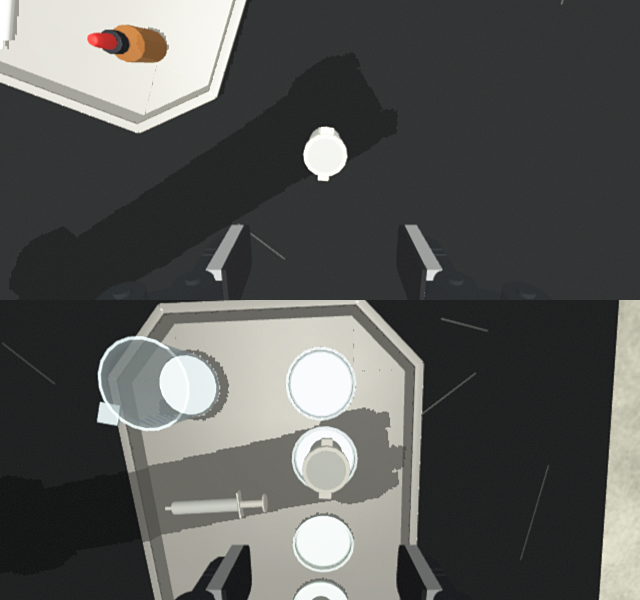

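```bash
python3 - <<'E'
from q import *
d=np.load("w7.npz");o7=dict(tool_pos=d["p"],tool_rot=d["R"])
rep(o7,"d1",(320,83),.016);rep(o7,"d3",(323,243),.016);rep(o7,"Clid",(325.5,169),.082)
o=r.get_obs();rep(o,"B",(325,175),.06,(327.5,149),(323,199))
E
python3 plan.py .465 -.342 .018 -76
```

```text
d1 [0.6763 0.089 ]
d3 [ 0.6488 -0.0878]
Clid [0.6691 0.0147]
B [ 0.4639 -0.3425] lips -170.6 deg len 0.047
at [ 0.467  -0.3408  0.203 ] yaw -75.7 f [ 0.1 -0.3 -0.2]
-0.0005 0.0002 0.0462 0.0012; -0.0005 0.0002 0.0462 0.0012; -0.0005 0.0002 0.0462 0.0012; -0.0005 0.0002 0.0462 0.0012
```

Emit:
step_arm(moves="-0.0035 0.001 0.04 0.03 0.72; 0 0 0.05 0 0.72; 0 0 0.05 0 0.72; 0 0 0.03 0 0.72; 0 0 0.015 0 0.72")

```text
t: 20.58
tool_pos: [0.4629, -0.3424, 0.0162]
tool_rot: [[0.976, 0.217, -0.002], [0.217, -0.976, 0.001], [-0.001, -0.001, -1.0]]
force: [-0.3, 0.0, 0.3]
gripper_width: 0.0611
grip_force: 0.0
```

Emit:
step_arm(moves="0 0 0 0 0.72; 0 0 0 0 0.15; 0 0 0 0 0.15; 0 0 0 0 0.15; 0 0 0 0 0.15")

```text
t: 21.2
tool_pos: [0.4644, -0.3437, 0.0194]
tool_rot: [[0.976, 0.216, 0.003], [0.216, -0.976, -0.001], [0.003, 0.002, -1.0]]
force: [-1.5, 0.8, 7.7]
gripper_width: 0.0375
grip_force: 59.8
```

Emit:
step_arm(moves="0 0 0 0 0.15; 0 0 -0.03 0 0.15; 0 0 -0.05 0 0.15; 0 0 -0.05 0 0.15; 0 0 0 0 0.15")

```text
t: 21.82
tool_pos: [0.4658, -0.345, 0.1525]
tool_rot: [[0.976, 0.216, 0.009], [0.216, -0.976, -0.005], [0.007, 0.006, -1.0]]
force: [0.9, -0.5, -0.3]
gripper_width: 0.0377
grip_force: 60.1
```

```bash
python3 plan.py .649 -.088 .15 -10
```

```text
at [ 0.4658 -0.345   0.1525] yaw -77.5 f [ 0.9 -0.5 -0.3]
0.0335 -0.0302 0.0004 -0.1684; 0.0381 -0.0242 0.0004 -0.1684; 0.0416 -0.0174 0.0004 -0.1684; 0.0439 -0.0102 0.0004 -0.1684; 0.0450 -0.0027 0.0004 -0.1684; 0.0448 0.0049 0.0004 -0.1684; 0.0434 0.0123 0.0004 -0.1684
```

Emit:
step_arm(moves="0.0335 -0.03 0 -0.168 0.15; 0.038 -0.024 0 -0.168 0.15; 0.0415 -0.0175 0 -0.168 0.15; 0.044 -0.01 0 -0.168 0.15; 0.045 -0.0025 0 -0.168 0.15")

```text
t: 22.45
tool_pos: [0.5948, -0.1587, 0.1471]
tool_rot: [[0.486, 0.874, -0.001], [0.874, -0.486, 0.0], [-0.0, -0.001, -1.0]]
force: [1.3, -0.6, -1.1]
gripper_width: 0.0379
grip_force: 60.1
```

Emit:
step_arm(moves="0.045 0.005 0 -0.168 0.15; 0.0435 0.0125 0 -0.168 0.15; 0 0 0 0 0.15; 0 0 0 0 0.15; 0 0 0 0 0.15")

```text
t: 23.08
tool_pos: [0.6466, -0.0885, 0.1474]
tool_rot: [[0.179, 0.984, -0.001], [0.984, -0.179, -0.001], [-0.001, -0.001, -1.0]]
force: [0.4, -0.6, 0.3]
gripper_width: 0.0378
grip_force: 60.2
```

```bash
python3 plan.py .649 -.088 .03 -10
```

```text
at [ 0.6466 -0.0885  0.1474] yaw -10.3 f [ 0.4 -0.6  0.3]
0.0003 0.0008 0.0391 -0.0018; 0.0003 0.0008 0.0391 -0.0018; 0.0003 0.0008 0.0391 -0.0018
```

Emit:
step_arm(moves="0.001 0.0025 0.04 0 0.15; 0 0 0.04 0 0.15; 0 0 0.025 0 0.15; 0 0 0.013 0 0.15; 0 0 0 0 0.15")

```text
t: 23.7
tool_pos: [0.6495, -0.0868, 0.0291]
tool_rot: [[0.177, 0.984, -0.001], [0.984, -0.177, -0.0], [-0.0, -0.001, -1.0]]
force: [0.5, -0.3, 0.1]
gripper_width: 0.0377
grip_force: 60.2
```

Emit:
step_arm(moves="0 0 0.0015 0 0.15; 0 0 0 0 0.15; 0 0 0 0 0.15")

```text
t: 24.08
tool_pos: [0.6506, -0.0862, 0.0289]
tool_rot: [[0.176, 0.984, 0.001], [0.984, -0.176, -0.0], [0.0, 0.001, -1.0]]
force: [0.2, -1.0, 0.4]
gripper_width: 0.0375
grip_force: 60.2
```

Emit:
step_arm(moves="0 0 0.0015 0 0.15; 0 0 0 0 0.15; 0 0 0 0 0.15")

```text
t: 24.45
tool_pos: [0.6501, -0.0861, 0.0266]
tool_rot: [[0.176, 0.984, 0.0], [0.984, -0.176, 0.0], [0.0, 0.0, -1.0]]
force: [0.3, 0.7, 0.0]
gripper_width: 0.0378
grip_force: 60.2
```

Emit:
step_arm(moves="0 0 0.0015 0 0.15; 0 0 0 0 0.15; 0 0 0 0 0.15")

```text
t: 24.82
tool_pos: [0.6502, -0.0862, 0.0265]
tool_rot: [[0.176, 0.984, 0.0], [0.984, -0.176, 0.0], [0.0, 0.0, -1.0]]
force: [-4.3, 1.3, 9.0]
gripper_width: 0.0376
grip_force: 60.9
```

Emit:
step_arm(moves="0 0 0.0005 0 0.15; 0 0 0 0 0.15; 0 0 0 0 0.15")

```text
t: 25.2
tool_pos: [0.6503, -0.0861, 0.0264]
tool_rot: [[0.176, 0.984, 0.0], [0.984, -0.176, 0.0], [0.0, 0.0, -1.0]]
force: [-4.8, 0.1, 11.5]
gripper_width: 0.0371
grip_force: 61.2
```

Emit:
step_arm(moves="0 0 -0.001 0 0.72; 0 0 0 0 0.72; 0 0 0 0 0.72; 0 0 -0.03 0 0.72; 0 0 -0.05 0 0.72")

```text
t: 25.82
tool_pos: [0.6483, -0.086, 0.1041]
tool_rot: [[0.176, 0.984, -0.005], [0.984, -0.176, 0.0], [-0.001, -0.005, -1.0]]
force: [0.4, 0.3, 0.0]
gripper_width: 0.0614
grip_force: 0.0
```

Emit:
step_arm(moves="0 0 -0.06 0 0.8; 0 0 -0.06 0 0.8; 0 0 0 0 0.8; 0 0 0 0 0.8")

```text
t: 26.32
tool_pos: [0.6496, -0.0861, 0.225]
tool_rot: [[0.176, 0.984, -0.001], [0.984, -0.176, 0.0], [-0.0, -0.001, -1.0]]
force: [0.0, 0.5, -0.7]
gripper_width: 0.0685
grip_force: 0.0
```

```bash
python3 plan.py .4467 .349 .22 -60.3; python3 - <<'E'
from q import *
o=r.get_obs();np.savez("w9.npz",p=o["tool_pos"],R=o["tool_rot"],im=vision.snapshot("wrist"))
E
```

```text
at [ 0.6496 -0.0861  0.225 ] yaw -10.1 f [ 0.   0.5 -0.7]
0.0393 -0.0276 0.0005 0.0875; 0.0367 -0.0310 0.0005 0.0875; 0.0338 -0.0340 0.0005 0.0875; 0.0307 -0.0369 0.0005 0.0875; 0.0274 -0.0394 0.0005 0.0875; 0.0238 -0.0417 0.0005 0.0875; 0.0201 -0.0436 0.0005 0.0875; 0.0162 -0.0452 0.0005 0.0875; 0.0122 -0.0464 0.0005 0.0875; 0.0081 -0.0473 0.0005 0.0875
```

Emit:
step_arm(moves="0.0395 -0.0275 0 0.0875 0.8; 0.0365 -0.031 0 0.0875 0.8; 0.034 -0.034 0 0.0875 0.8; 0.0305 -0.037 0 0.0875 0.8; 0.0275 -0.0395 0 0.0875 0.8")

```text
t: 27.0
tool_pos: [0.5467, 0.1326, 0.2234]
tool_rot: [[0.579, 0.815, -0.004], [0.815, -0.579, -0.001], [-0.003, -0.002, -1.0]]
force: [0.4, 0.8, 0.6]
gripper_width: 0.0683
grip_force: 0.0
```

Emit:
step_arm(moves="0.024 -0.0415 0 0.0875 0.8; 0.02 -0.0435 0 0.0875 0.8; 0.016 -0.045 0 0.0875 0.8; 0.012 -0.0465 0 0.0875 0.8; 0.008 -0.0475 0 0.0875 0.8")

```text
t: 27.62
tool_pos: [0.4453, 0.3493, 0.2234]
tool_rot: [[0.87, 0.493, -0.003], [0.493, -0.87, -0.003], [-0.004, 0.001, -1.0]]
force: [0.8, 0.2, 0.1]
gripper_width: 0.0682
grip_force: 0.0
```

Emit:
step_arm(moves="0 0 0 0 0.8; 0 0 0 0 0.8; 0 0 0 0 0.8")

```text
t: 28.0
tool_pos: [0.4476, 0.3469, 0.2248]
tool_rot: [[0.87, 0.494, -0.001], [0.494, -0.87, -0.002], [-0.001, 0.001, -1.0]]
force: [0.0, 0.3, -0.2]
gripper_width: 0.0679
grip_force: 0.0
```

```bash
python3 - <<'E'
from q import *
o=r.get_obs();im=vision.snapshot("wrist");print(o["tool_pos"])
d=np.load("w9.npz")["im"]
cv2.imwrite("pics/w10.png",np.vstack([im[20:320,:,::-1],d[:300,:,::-1]]))
E
```

```text
[0.4476 0.3469 0.2248]
```

View pics/w10.png

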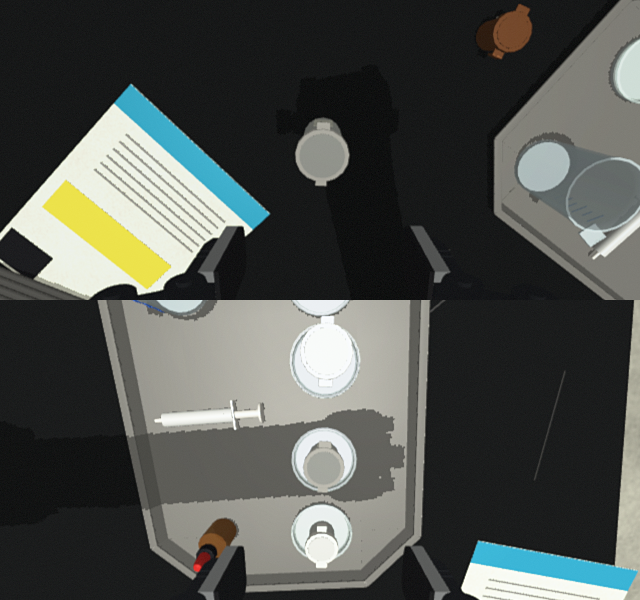

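```bash
python3 - <<'E'
from q import *
o=r.get_obs();X=ray("wrist",(322,175),.092,o);rep(o,"D",(322,175),.092,(322.5,144),(321,203))
print("tool delta",o["tool_rot"].T@(X-o["tool_pos"]))
d=np.load("w9.npz");o9=dict(tool_pos=d["p"],tool_rot=d["R"])
rep(o9,"d3",(324,160.5),.016);rep(o9,"B",(323.5,167),.067);rep(o9,"d4",(321.5,231),.016);rep(o9,"A",(322,248),.053);rep(o9,"d2",(325,60),.016);rep(o9,"C",(326,50),.082)
E
```

```text
D [0.4459 0.3481] lips -151.9 deg len 0.054
tool delta [-0.0009 -0.0018  0.1331]
d3 [ 0.6487 -0.0897]
B [ 0.6491 -0.0853]
d4 [ 0.6311 -0.1716]
A [ 0.6313 -0.1753]
d2 [0.6678 0.0119]
C [0.6691 0.015 ]
```

Emit:
step_arm(moves="-0.001 -0.002 0.04 0 0.8; 0 0 0.05 0 0.8; 0 0 0.04 0 0.8; 0 0 0.03 0 0.8; 0 0 0.015 0 0.8")

```text
t: 28.68
tool_pos: [0.445, 0.3483, 0.0489]
tool_rot: [[0.869, 0.494, -0.002], [0.494, -0.869, -0.002], [-0.002, 0.001, -1.0]]
force: [0.7, 0.3, 1.6]
gripper_width: 0.0682
grip_force: 0.0
```

Emit:
step_arm(moves="0 0 0 0 0.8; 0 0 0 0 0.25; 0 0 0 0 0.25; 0 0 0 0 0.25; 0 0 0 0 0.25")

```text
t: 29.3
tool_pos: [0.4463, 0.3507, 0.0524]
tool_rot: [[0.869, 0.496, 0.003], [0.496, -0.869, 0.002], [0.003, -0.0, -1.0]]
force: [-0.5, -2.0, 7.2]
gripper_width: 0.0455
grip_force: 61.2
```

Emit:
step_arm(moves="0 0 0 0 0.25; 0 0 -0.03 0 0.25; 0 0 -0.05 0 0.25; 0 0 -0.05 0 0.25; 0 0 0 0 0.25")

```text
t: 29.92
tool_pos: [0.4472, 0.3519, 0.1853]
tool_rot: [[0.868, 0.496, 0.007], [0.496, -0.868, 0.006], [0.009, -0.002, -1.0]]
force: [0.8, -0.7, -1.6]
gripper_width: 0.0457
grip_force: 61.7
```

```bash
python3 plan.py .6767 .0885 .182 -10
```

```text
at [0.4472 0.3519 0.1853] yaw -60.3 f [ 0.8 -0.7 -1.6]
0.0098 0.0489 0.0005 -0.1253; 0.0036 0.0498 0.0005 -0.1253; -0.0026 0.0498 0.0005 -0.1253; -0.0088 0.0491 0.0005 -0.1253; -0.0149 0.0476 0.0005 -0.1253; -0.0208 0.0454 0.0005 -0.1253; -0.0263 0.0424 0.0005 -0.1253
```

Emit:
step_arm(moves="0.01 0.049 0 -0.125 0.25; 0.0035 0.05 0 -0.125 0.25; -0.0025 0.05 0 -0.125 0.25; -0.009 0.049 0 -0.125 0.25; -0.015 0.0475 0 -0.125 0.25")

```text
t: 30.55
tool_pos: [0.609, 0.16, 0.1793]
tool_rot: [[0.41, 0.912, -0.002], [0.912, -0.41, -0.0], [-0.001, -0.002, -1.0]]
force: [-0.3, 0.2, -1.4]
gripper_width: 0.0453
grip_force: 61.7
```

Emit:
step_arm(moves="-0.021 0.0455 0 -0.125 0.25; -0.0265 0.0425 0 -0.125 0.25; 0 0 0 0 0.25; 0 0 0 0 0.25; 0 0 0 0 0.25")

```text
t: 31.18
tool_pos: [0.6733, 0.0874, 0.1801]
tool_rot: [[0.174, 0.985, -0.001], [0.985, -0.174, 0.001], [0.0, -0.001, -1.0]]
force: [-1.4, 0.8, -0.8]
gripper_width: 0.0459
grip_force: 61.8
```

```bash
python3 plan.py .6767 .0885 .063 -10
```

```text
at [0.6733 0.0874 0.1801] yaw -10.0 f [-1.4  0.8 -0.8]
0.0006 0.0011 0.0390 -0.0001; 0.0006 0.0011 0.0390 -0.0001; 0.0006 0.0011 0.0390 -0.0001
```

Emit:
step_arm(moves="0.0015 0.003 0.04 0 0.25; 0 0 0.04 0 0.25; 0 0 0.025 0 0.25; 0 0 0.0125 0 0.25; 0 0 0 0 0.25")

```text
t: 31.8
tool_pos: [0.677, 0.0872, 0.0627]
tool_rot: [[0.175, 0.985, -0.001], [0.985, -0.175, -0.0], [-0.0, -0.001, -1.0]]
force: [0.3, 0.8, -0.3]
gripper_width: 0.0453
grip_force: 61.8
```

Emit:
step_arm(moves="0 0 0.0015 0 0.25; 0 0 0 0 0.25; 0 0 0 0 0.25")

```text
t: 32.17
tool_pos: [0.678, 0.0864, 0.0624]
tool_rot: [[0.176, 0.984, 0.001], [0.984, -0.176, 0.0], [0.0, 0.001, -1.0]]
force: [-1.5, 0.4, -0.5]
gripper_width: 0.0457
grip_force: 61.8
```

Emit:
step_arm(moves="0 0 0.0015 0 0.25; 0 0 0 0 0.25; 0 0 0 0 0.25")

```text
t: 32.55
tool_pos: [0.6775, 0.0864, 0.06]
tool_rot: [[0.176, 0.984, -0.0], [0.984, -0.176, -0.0], [-0.0, -0.0, -1.0]]
force: [-0.4, 0.2, -0.8]
gripper_width: 0.0455
grip_force: 61.8
```

Emit:
step_arm(moves="0 0 0.001 0 0.25; 0 0 0 0 0.25; 0 0 0 0 0.25")

```text
t: 32.92
tool_pos: [0.6777, 0.0864, 0.0595]
tool_rot: [[0.176, 0.984, 0.0], [0.984, -0.176, 0.0], [0.0, 0.0, -1.0]]
force: [-0.8, 0.3, 2.9]
gripper_width: 0.0454
grip_force: 62.3
```

Emit:
step_arm(moves="0 0 0.0007 0 0.25; 0 0 0 0 0.25; 0 0 0 0 0.25")

```text
t: 33.3
tool_pos: [0.6779, 0.0866, 0.0594]
tool_rot: [[0.176, 0.984, 0.001], [0.984, -0.176, 0.0], [0.0, 0.001, -1.0]]
force: [-1.8, 0.6, 5.9]
gripper_width: 0.0455
grip_force: 62.7
```

Emit:
step_arm(moves="0 0 0 0 0.8; 0 0 0 0 0.8; 0 0 0 0 0.8; 0 0 -0.03 0 0.8; 0 0 -0.05 0 0.8")

```text
t: 33.92
tool_pos: [0.6759, 0.0861, 0.1368]
tool_rot: [[0.176, 0.984, -0.005], [0.984, -0.176, -0.001], [-0.002, -0.005, -1.0]]
force: [0.6, -0.2, 0.6]
gripper_width: 0.0682
grip_force: 0.0
```

Emit:
step_arm(moves="0 0 -0.06 0 0.8; 0 0 -0.05 0 0.8; 0 0 0 0 0.8; 0 0 0 0 0.8; 0 0 0 0 0.8")

```text
t: 34.55
tool_pos: [0.6766, 0.0862, 0.2464]
tool_rot: [[0.176, 0.984, -0.003], [0.984, -0.176, -0.001], [-0.001, -0.003, -1.0]]
force: [-0.3, -0.1, -0.1]
gripper_width: 0.0682
grip_force: 0.0
```

```bash
python3 - <<'E'
from q import *
o=r.get_obs();w=vision.snapshot("wrist");s=vision.snapshot("side")
np.savez("w11.npz",p=o["tool_pos"],R=o["tool_rot"])
c=cv2.resize(s[150:300,270:420,::-1],None,fx=2,fy=2,interpolation=cv2.INTER_CUBIC)
out=np.zeros((600,640,3),np.uint8);out[:300]=w[:300,:,::-1];out[300:,:300]=c
out[300:,300:600]=cv2.resize(vision.snapshot("scene")[130:280,210:360,::-1],(300,300));cv2.imwrite("pics/fin.png",out)
E
```

```text
(no output)
```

View pics/fin.png

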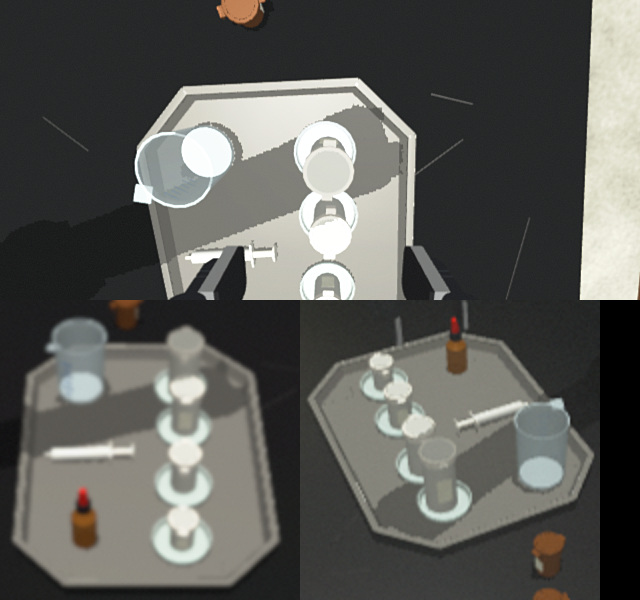

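```bash
python3 -c "
from workcell import r
print(r.finish_job())"
```

```text
the job is handed in; nothing more can be done
None
```

The job is handed in: all four pots stand upright, one to a dish, tallest at the beaker's end down to shortest at the other, with the beaker untouched, by the last pictures; it took about 35 s of the 112 s, and no verdict came back.

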